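Stamp the dry box's humidity card

ROBOT

A 7-joint arm with a two-finger parallel gripper is mounted at the origin on the work surface. World frame = base frame: x ahead of the robot, y to its left, z up, the work surface at z = 0. Lengths are in m, angles in rad, forces in N, time in s.
With the tool pointing down it reaches from about 0.4 to 0.9 m from the base axis. Payload 5.6 kg.
Tool frame: the origin (TCP) lies at the very end of the fingers, on their centre line; the grasp point (between the pads) lies 19 mm behind it; z points along the fingers, y is the direction in which the jaws open and shut (so a half turn about z gives the same grasp; the last joint's range is limited). The gripper opens to 92 mm and grips with 3 to 60 N. Pads are 20 mm wide; open, the fingers measure 128 mm over their backs; the gripper's body (75 mm by 189 mm) begins 69 mm behind the grasp point.
Start: joints at [1.298, 0.468, -0.012, 1.603, 0.006, 1.071, -0.056], TCP at [0.148, -0.633, 0.215] pointing down, gripper open.
Joint ranges: [-2.53, 2.53], [-0.31, 2.02], [-1.57, 1.55], [0.28, 2.44], [-1.29, 4.43], [0.15, 1.84], [-2.92, 2.92]. Speed limits (rad/s): [2.57, 2.57, 3.14, 3.14, 3.14, 3.14, 3.14].

INTERFACE

Orientations are given as a 3x3 rotation matrix whose columns are the frame's x, y, z axes.
In Python, from bench import get_state, eyes, finish_job gives the robot as it stands.
- The arm moves only by the shell command python3 -m handwheel 'ROWS' [OPENING]. ROWS is JSON, a list of rows, each a list of 4 numbers: the shift along the tool's x, y, z in m, then the turn about the tool's z in degrees. In form: [[dx, dy, dz, spin], ...]. A call has 1 to 10 rows; each row shifts and turns the commanded pose from where the row before left it, along the tool's axes as they then stand; what a row does not reach is not made up. A row lasts 1/8 s, in which the tool goes at most 62.5 mm and 10.7 degrees, less where a joint would pass 70% of its speed; a pose out of reach is approached as far as the arm can. A call with a gripper value outside its range is refused whole. OPENING is the gripper command: -1 is shut, 1 is fully open, values between are in proportion, set as the call begins (- or left out, the last holds). The fingers move at their own pace and stop on an object; the grip force is fixed at half the most. Time passes only in rows, so rows that do not move let the fingers close. It gives the time, the measured TCP pose, the force and the opening at its end, in the units of the state.
- get_state(): the state, without advancing time (a new reading comes with each control period).
- eyes.read_camera(name): name is "side" or "top" or "wrist"; returns a dict with "image" (480x640x3 uint8, blue, green, red), "fx", "fy", "cx", "cy" (pixels), "T" (4x4, takes a point from camera to world coordinates); the wrist camera has in their place "tool_from_camera" (4x4, takes a point from camera to tool coordinates, whose origin is the TCP and whose axes are the flange's). Camera axes: x right, y down, z forward; pixel columns grow to the right and rows downward; lengths in m; the calibration is good to about 2 mm. A picture is of the moment at which its call begins: read the wrist's pose just before it. There is no depth.
- finish_job(): hands the job in, once; it reports no verdict.
Trained networks look in the newest picture that a camera, given by its name, has taken for a name from the list of things; names that differ only in an ending like _2 or _b are one class to them, and where a whole thing is asked for, a point or a joint stands for the part that bears it (a point fixed in the world has none). Each returns a list of dicts, best first, with "conf" (0 to 1); they miss things now and then, are a little off and sometimes report something else, mostly with a low value. They report only what shows in the picture. A call takes as long as a camera call.
- eyes.recognise(camera, thing): "box" ([left, top, width, height] in pixels, round what is visible of it).
- eyes.landmark_of(camera, thing): "position" ([row, column] in pixels: a listed point, or the origin of a listed thing).
The state is a dict: "t": time; "q": joint angles; "qd": joint speeds; "effort": joint torques, N m; "position": TCP position; "tool_rot": TCP orientation; "wrist_force": force on the tool from outside, world axes, zero at the start; "wrist_torque": the same for the moment, N m; "grip_width": finger opening in m.
Only numpy, scipy, OpenCV 4.12 (cv2) and the standard library are available. Lean on these libraries where they do the work, as an engineer would, in place of code of your own. Each camera call takes 0.05 s, during which the arm holds its last target.

TASK

Sign off the humidity card on the lid of the dry box: take the spring-skirted stamp out of its stand, press it squarely and firmly, centred and straight, into the empty printed box on the card, and hold it there evenly for about a second without letting it slide. Lift it straight up off the card, then stand it back upright in its stand and let go, leaving the rings, the lens hood and the filter tin where they are.

Things in the scene. Friction and masses are not known exactly. Their poses are not given: they have to be found in the camera images.
- stamp: Black hand stamp, upright, 81 mm tall, about 160 g. Origin: centre of the underside of its skirt when that is not pushed in; z up, y along its long side. From below: grey skirt 30 (x) by 46 (y) mm; black shoulder 34 by 50 mm at z 31 to 41 mm; straight black grip 22 mm thick (x, flat faces) by 40 mm (y) at z 41 to 79 mm. The print looks the same either way round.
- die: The stamp's die, a rubber plate 20 (x) by 36 (y) by 4 mm inside the skirt. Origin: centre of its printing face, on the stamp's axis, 4 mm above the stamp's origin at rest; axes as the stamp's. Its cushion gives 1 mm per 6 N. A full print takes 6.5 to 11.5 N on the die, which is 12.5 to 18 N in all on the stamp, best about 15 N; above about 21 N in all it blots.
- skirt: The stamp's sprung grey skirt, 22 mm high. Origin: centre of its lower edge; axes as the stamp's. It lands on the paper first and is pushed up into the stamp: 3 N to start it, 0.6 N more per mm, travel 7 mm. After 4 mm (about 5.4 N) the die meets the paper. The skirt then stands still on the paper while the stamp is pressed.
- stand: Stamp stand, grey, fixed on the shelf left or right of the dry box, 50 (x) by 66 (y) by 20 mm. Origin: centre of its underside; y along its long side. Open socket 36 (x) by 52 (y) mm with ledges 9 mm above the underside; the skirt stands on them, so the stamp's origin lies 9 mm above the stand's, long sides parallel (either way round), 3 mm of play all round. The stamp starts here.
- drybox: Black plastic dry box, lid latched, fixed, 160 (x) by 230 (y) by 105 mm, latches and humidity dial towards -x. Origin: centre of its underside. On the lid an aluminium card holder (frame 93 by 126 mm, opening 77 by 110 mm, upper face 121 mm above the origin) with a pad of white cards printed with four boxes, three of them already stamped.
- mark (a point): Centre of the empty printed box (28 (x) by 44 (y) mm; the near right one seen from the robot), level with the card holder's upper face. Its axes are those of the dry box; the print's long side goes along y. The paper lies 1 to 13 mm below this point, depending on how many cards are left: that is not measured and must be felt.
- rings: Bystander: three stepped aluminium rings nested together, 82 mm across, 16 mm high. Origin: centre of the underside.
- hood: Bystander: grey lens hood of hard silicone, a round tube 74 mm across at the foot, 42 mm high. Origin: centre of the underside.
- tin: Bystander: round steel filter tin resting on its side, 82 mm across, 24 mm thick. Origin: lowest point of its rim as it lies at the start.
- stamp_grip (a point): Middle of the stamp's grip, on its axis, 62 mm above the stamp's origin: grip here from above, across the stamp's x (22 mm).

How it is judged:
By the outcome, as a careful person would: the job done as asked, in the order asked, and still so for the second after the job is handed in, with the robot touching nothing.
It also fails if it takes over 58 s, if anything falls off the work surface, if the arm or the gripper's body presses on something with over 40 N, if the wrist force passes 120 N, or if a joint passes its speed limit or range.

## Working session

There is one attempt and no reset: what is moved stays moved. The work goes in short steps, Python scripts to look and compute and a shell command to move; the robot and the scene stay as the last step left them, time stands still between calls to the robot, and variables do not carry over. Pictures are saved under pics/ and viewed, and the job is handed in when it is done.

```bash
ls; mkdir -p pics
python3 - <<'E'
from bench import get_state, eyes
import cv2
s=get_state()
print({k:s[k] for k in ('t','position','tool_rot','wrist_force','grip_width')})
for c in ('side','top','wrist'):
    r=eyes.read_camera(c); cv2.imwrite(f'pics/{c}0.png',r['image'])
    print(c,r['fx'],r['fy'],r['cx'],r['cy'],r.get('T',r.get('tool_from_camera')))
    for n in ('stamp','stamp_grip','stand','mark','drybox','skirt'):
        l=eyes.landmark_of(c,n)[:2]; b=eyes.recognise(c,n)[:2]
        print(n,l,b)
E
```

```text
pics
{'t': 0.0, 'position': array([ 0.14782797, -0.63235804,  0.21365491]), 'tool_rot': array([[ 9.73728942e-01,  2.27709527e-01, -5.65368443e-04],
       [ 2.27710169e-01, -9.73727482e-01,  1.69413902e-03],
       [-1.64743197e-04, -1.77837233e-03, -9.99998405e-01]]), 'wrist_force': array([0.31411182, 0.49916592, 0.33383136]), 'grip_width': 0.09229206924219654}
side 492.8940942396556 492.8940942396556 312.44456238253764 247.59296243907187 [[-0.99878437 -0.03671615  0.03288917  0.54109671]
 [-0.04750595  0.53897106 -0.84098358  0.74656642]
 [ 0.01315137 -0.84152369 -0.54006011  0.57895131]
 [ 0.          0.          0.          1.        ]]
stamp [{'position': [432.9, 354.9], 'conf': 0.66}, {'position': [430.8, 355.3], 'conf': 0.56}] [{'box': [339.8, 380.6, 32.1, 62.7], 'conf': 0.7}, {'box': [265.5, 204.9, 101.2, 104.9], 'conf': 0.66}]
stamp_grip [{'position': [398.4, 355.5], 'conf': 0.86}] [{'box': [336.8, 383.1, 35.9, 61.6], 'conf': 0.77}]
stand [{'position': [438.4, 352.7], 'conf': 0.6}, {'position': [217.8, 318.8], 'conf': 0.55}] []
mark [{'position': [219.1, 320.4], 'conf': 0.82
[... 854 characters left out ...]
, 'conf': 0.69}]
drybox [{'position': [261.7, 344.1], 'conf': 0.59}] [{'box': [278.3, 201.0, 144.2, 109.1], 'conf': 0.58}]
skirt [{'position': [297.0, 142.8], 'conf': 0.52}] [{'box': [152.3, 293.0, 4.7, 15.4], 'conf': 0.49}, {'box': [429.6, 163.5, 47.3, 33.4], 'conf': 0.16}]
wrist 348.6355019292047 348.6355019292047 318.9001910529289 237.54665173061184 [[ 5.67655142e-04 -9.67598090e-01 -2.52494779e-01  7.02534637e-02]
 [ 9.99999499e-01  7.57398338e-04 -6.54280172e-04 -1.25166734e-04]
 [ 8.24319371e-04 -2.52494281e-01  9.67598036e-01 -1.70766208e-01]
 [ 0.00000000e+00  0.00000000e+00  0.00000000e+00  1.00000000e+00]]
stamp [] []
stamp_grip [] []
stand [] []
mark [] []
drybox [] []
skirt [] []
```

View pics/side0.png

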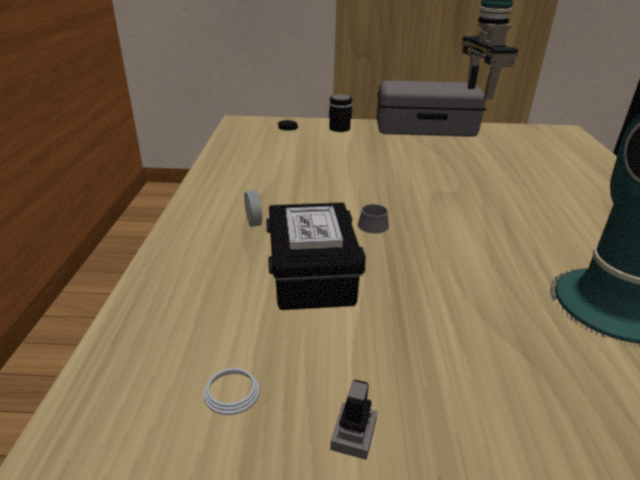

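View pics/top0.png

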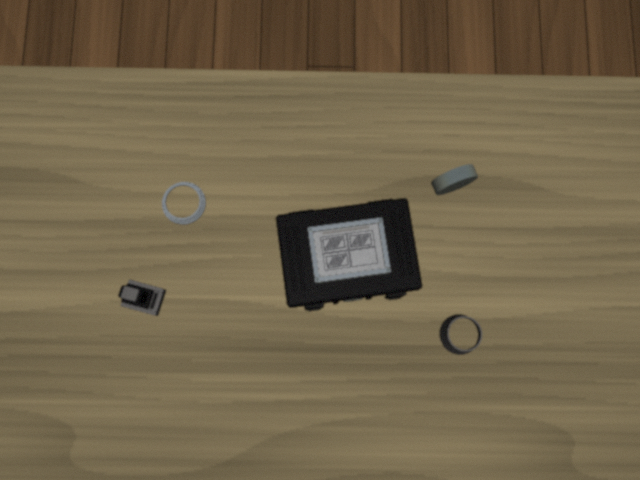

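```bash
cat > h.py <<'E'
import numpy as np, cv2
from bench import get_state, eyes
def ray(r,u,v,st=None):
    T=np.array(r['T']) if 'T' in r else wristT(r,st)
    d=T[:3,:3]@np.array([(u-r['cx'])/r['fx'],(v-r['cy'])/r['fy'],1]); return T[:3,3],d
def wristT(r,st):
    W=np.eye(4);W[:3,:3]=st['tool_rot'];W[:3,3]=st['position'];return W@np.array(r['tool_from_camera'])
def plane(r,u,v,z,st=None):
    o,d=ray(r,u,v,st); return o+d*(z-o[2])/d[2]
def proj(r,p,st=None):
    T=np.array(r['T']) if 'T' in r else wristT(r,st)
    c=np.linalg.inv(T)@np.append(p,1); return np.array([r['fx']*c[0]/c[2]+r['cx'],r['fy']*c[1]/c[2]+r['cy']])
E
python3 - <<'E'
from h import *
r=eyes.read_camera('top');im=r['image']
a=cv2.resize(im[265:335,100:190],None,fx=8,fy=8,interpolation=cv2.INTER_CUBIC)
b=cv2.resize(im[190:320,260:440],None,fx=4.4,fy=4.4,interpolation=cv2.INTER_CUBIC)
cv2.imwrite('pics/a.png',a);cv2.imwrite('pics/b.png',b)
print('grip',plane(r,136.2,295.1,.071),'stand',plane(r,145.2,295.8,0),'mark~',plane(r,363,258,.121))
s=eyes.read_camera('side')
print('grip s',plane(s,355.5,398.4,.071),'mark s',plane(s,320.4,219.1,.121),'box',plane(s,309.7,276.2,0))
E
```

```text
grip [0.49551759 0.3073519  0.071     ] stand [0.50084865 0.31232945 0.        ] mark~ [ 0.55770765 -0.07680051  0.121     ]
grip s [0.49926161 0.31270269 0.071     ] mark s [ 0.55870896 -0.06725208  0.121     ] box [ 0.57679833 -0.04909635  0.        ]
```

View pics/a.png

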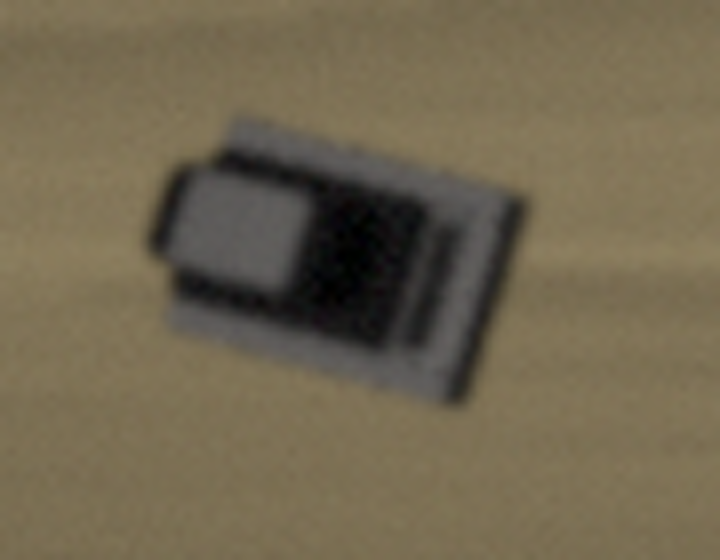

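View pics/b.png

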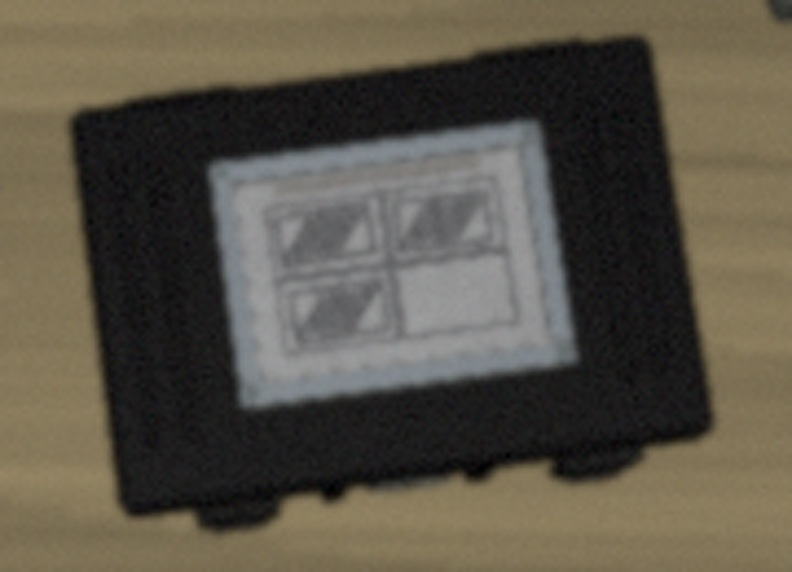

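```bash
python3 -m handwheel '[[0.038,-0.032,0,0],[0.038,-0.032,0,0],[0.038,-0.032,0,0],[0.038,-0.032,0,0],[0.038,-0.032,0,0],[0.038,-0.032,0,0],[0.038,-0.032,0,0],[0.038,-0.032,0,0],[0.038,-0.032,0,0],[0.038,-0.032,0,0]]' 1; python3 -m handwheel '[[0.038,-0.032,0,0],[0.038,-0.032,0,0],[0.038,-0.032,0,0],[0.038,-0.032,0,0],[0,0,0,-10.6],[0,0,0,-10.6],[0,0,0,-10.6],[0,0,0,-10.6],[0,0,0,-10.6],[0,0,0,-10.6]]'; python3 -m handwheel '[[0,0,0,-10.6],[0,0,0,-10.6],[0,0,0,0],[0,0,0,0]]'
python3 - <<'E'
from h import *
s=get_state();print(s['t'],s['position'],s['tool_rot'])
r=eyes.read_camera('wrist');cv2.imwrite('pics/w1.png',r['image'])
for n in ('mark','drybox'):
    l=eyes.landmark_of('wrist',n);print(n,l)
    if l: 
        v,u=l[0]['position'];print(plane(r,u,v,.121,s))
E
```

```text
t: 3.3
position: [0.4461, -0.2336, 0.2149]
tool_rot: [[0.974, 0.227, 0.001], [0.227, -0.974, -0.001], [0.001, 0.001, -1.0]]
wrist_force: [0.4, 0.4, -0.1]
grip_width: 0.092
t: 4.55
position: [0.564, -0.0757, 0.2147]
tool_rot: [[0.223, 0.975, 0.0], [0.975, -0.223, -0.0], [-0.0, 0.0, -1.0]]
wrist_force: [-0.1, -0.1, -0.1]
grip_width: 0.0918
t: 5.05
position: [0.564, -0.0757, 0.2146]
tool_rot: [[-0.135, 0.991, 0.0], [0.991, 0.135, -0.0], [-0.0, 0.0, -1.0]]
wrist_force: [0.2, -0.8, -0.2]
grip_width: 0.0918
5.05 [ 0.56404374 -0.07573732  0.21458899] [[-1.35214506e-01  9.90816347e-01  5.54366270e-05]
 [ 9.90816339e-01  1.35214513e-01 -1.35381555e-04]
 [-1.41634094e-04  3.66219657e-05 -9.99999989e-01]]
mark []
drybox []
```

View pics/w1.png

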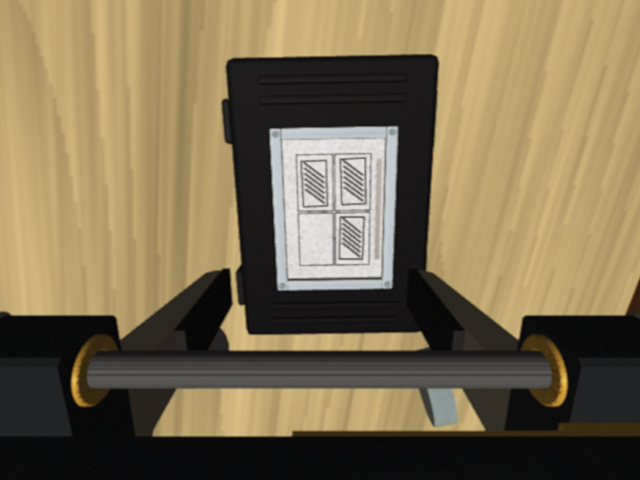

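```bash
python3 -m handwheel '[[-0.035,-0.003,0,0],[-0.035,-0.003,0,0],[0,0,0,0],[0,0,0,0]]'
cat > look.py <<'E'
from h import *
import sys
s=get_state();print(s['t'],s['position'],s['tool_rot'][:,0])
r=eyes.read_camera('wrist');im=r['image'];n=sys.argv[1]
cv2.imwrite(f'pics/{n}.png',im)
np.savez(f'{n}.npz',im=im,pos=s['position'],rot=s['tool_rot'],tc=r['tool_from_camera'],k=[r['fx'],r['fy'],r['cx'],r['cy']])
E
python3 look.py w2
```

```text
t: 5.7
position: [0.5677, -0.1448, 0.2146]
tool_rot: [[-0.139, 0.99, -0.0], [0.99, 0.139, 0.001], [0.001, -0.0, -1.0]]
wrist_force: [0.4, -0.2, -0.6]
grip_width: 0.0919
5.7 [ 0.56774882 -0.1447842   0.21455232] [-1.38590704e-01  9.90349531e-01  6.50753295e-04]
```

View pics/w2.png

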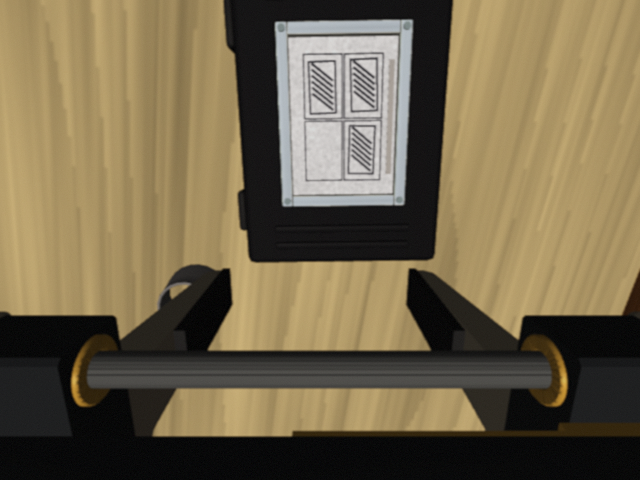

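```bash
python3 -m handwheel '[[0.035,-0.035,0,0],[0.035,-0.035,0,0],[0,0,0,10.5],[0,0,0,10.5],[0,0,0,10.5],[0,0,0,10.5],[0,0,0,10.5],[0,0,0,10.5],[0,0,0,10.5],[0,0,0,10.5]]';python3 -m handwheel '[[0,0,0,6],[0,0,0,0],[0,0,0,0]]'
python3 look.py w3
```

```text
t: 7.0
position: [0.4888, -0.0845, 0.2148]
tool_rot: [[0.971, 0.238, 0.0], [0.238, -0.971, 0.0], [0.0, -0.0, -1.0]]
wrist_force: [0.6, 0.2, 0.5]
grip_width: 0.0922
t: 7.38
position: [0.4888, -0.0853, 0.2147]
tool_rot: [[0.99, 0.142, 0.0], [0.142, -0.99, 0.0], [0.0, -0.0, -1.0]]
wrist_force: [-0.1, -0.4, 0.7]
grip_width: 0.0919
7.375 [ 0.48876611 -0.08529757  0.21466651] [9.89937407e-01 1.41505885e-01 1.24690106e-04]
```

View pics/w3.png

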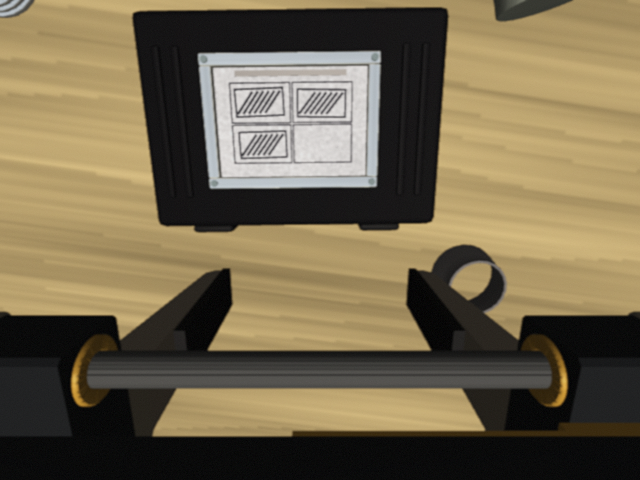

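```bash
cat > rect.py <<'E'
from h import *
import sys
def rect(n,z,cx,cy,yaw,half,out,px=.0002):
    d=np.load(n+'.npz');T=np.eye(4);T[:3,:3]=d['rot'];T[:3,3]=d['pos'];T=np.linalg.inv(T@d['tc']);fx,fy,c0,c1=d['k']
    N=int(2*half/px);jj,ii=np.meshgrid(np.arange(N),np.arange(N))
    bx=half-ii*px; by=half-jj*px     # up=+x, left=+y (local)
    c,s=np.cos(yaw),np.sin(yaw)
    P=np.stack([cx+c*bx-s*by,cy+s*bx+c*by,np.full_like(bx,z)],-1)@T[:3,:3].T+T[:3,3]
    o=cv2.remap(d['im'],(fx*P[...,0]/P[...,2]+c0).astype('f4'),(fy*P[...,1]/P[...,2]+c1).astype('f4'),cv2.INTER_CUBIC)
    return o
if __name__=='__main__':
    A=[]
    for n in sys.argv[7:]:
        z,cx,cy,yaw,half=map(float,sys.argv[1:6])
        o=rect(n,z,cx,cy,np.radians(yaw),half,None,px=2*half/400)
        for k in range(0,400,50): 
            cv2.putText(o,str(k),(k,8),0,.3,(0,0,255));cv2.putText(o,str(k),(0,k+4),0,.3,(0,0,255))
        A.append(o)
    cv2.imwrite(f'pics/{sys.argv[6]}.png',np.hstack(A))
E
python3 rect.py 0.116 0.558 -0.0755 8 0.035 r1 w2 w3; python3 rect.py 0.121 0.575 -0.045 8 0.08 r2 w2 w3
```

```text
(no output)
```

View pics/r1.png

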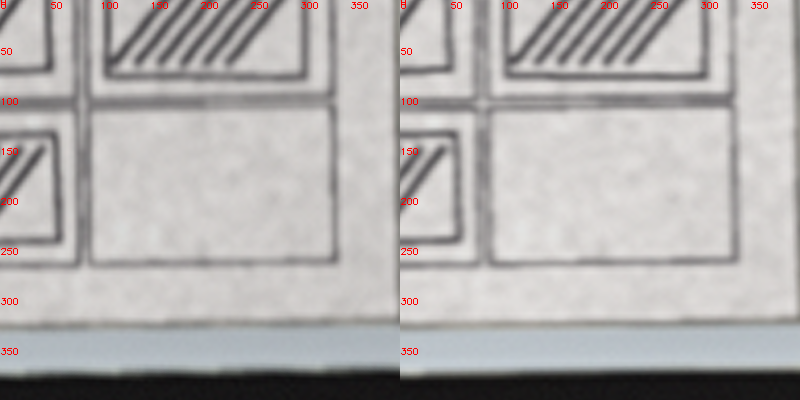

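View pics/r2.png

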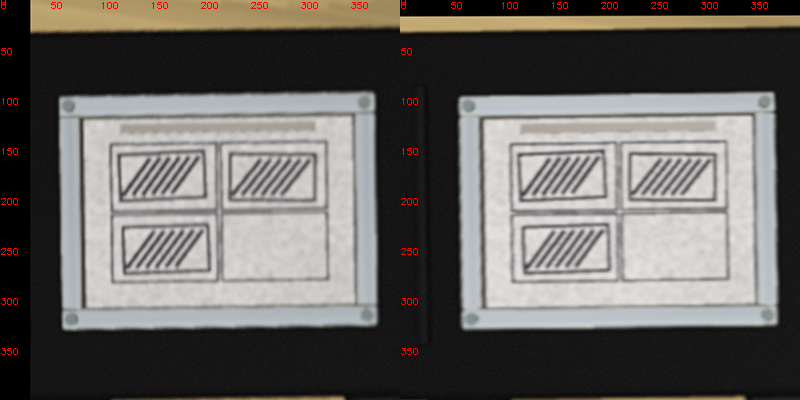

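```bash
python3 -m handwheel '[[0.006,-0.054,0,0],[0.006,-0.054,0,0],[0.006,-0.054,0,0],[0.006,-0.054,0,0],[0.006,-0.054,0,0],[0.006,-0.056,0,0],[0,0,0,-10.5],[0,0,0,-10.5],[0,0,0,-10.5],[0,0,0,-10.5]]';python3 -m handwheel '[[0,0,0,-10.5],[0,0,0,-10.5],[0,0,0,-3],[0,0,0,0],[0,0,0,0]]'
python3 look.py w4; python3 rect.py 0.088 0.497 0.31 -15.8 0.05 r3 w4;  python3 rect.py 0.020 0.497 0.31 -15.8 0.05 r4 w4
python3 -c "
import cv2,numpy as np
cv2.imwrite('pics/r34.png',np.hstack([cv2.imread('pics/r3.png'),cv2.imread('pics/r4.png')]))"
```

```text
t: 8.68
position: [0.4792, 0.2419, 0.2145]
tool_rot: [[0.638, 0.77, -0.0], [0.77, -0.638, 0.0], [-0.0, -0.0, -1.0]]
wrist_force: [0.4, 0.3, 0.2]
grip_width: 0.092
t: 9.3
position: [0.4793, 0.2417, 0.2146]
tool_rot: [[0.277, 0.961, -0.0], [0.961, -0.277, -0.0], [-0.0, -0.0, -1.0]]
wrist_force: [-0.6, 0.1, 0.1]
grip_width: 0.0918
9.3 [0.47928959 0.24171691 0.21457259] [ 2.76930716e-01  9.60889889e-01 -1.35226909e-06]
```

View pics/w4.png

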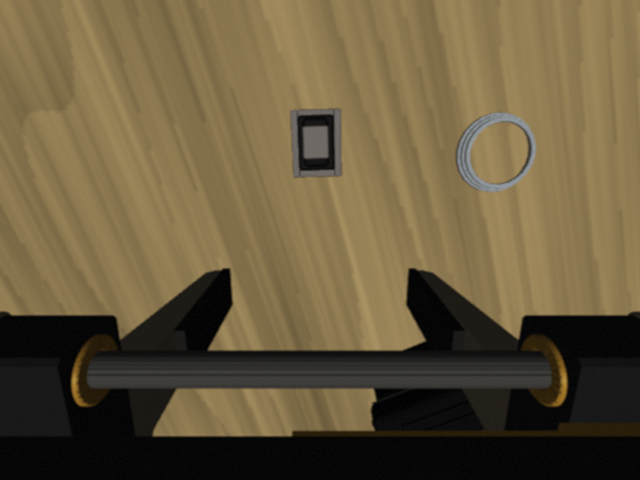

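View pics/r34.png

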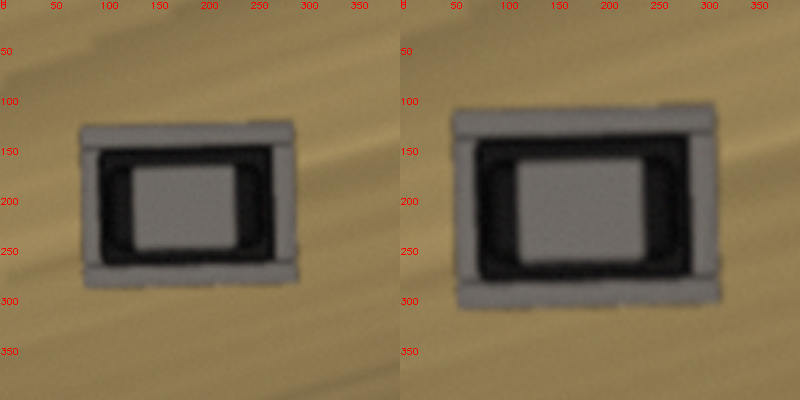

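```bash
python3 -m handwheel '[[0,0,0,-1.6],[0.037,-0.001,0,0],[0.0373,-0.0006,0,0],[0,0,0.03,0],[0,0,0.03,0],[0,0,0,0],[0,0,0,0]]'
```

```text
t: 10.22
position: [0.4967, 0.3147, 0.1556]
tool_rot: [[0.249, 0.969, 0.001], [0.969, -0.249, 0.001], [0.001, 0.001, -1.0]]
wrist_force: [-0.4, -0.1, -0.1]
grip_width: 0.0921
```

```bash
python3 -m handwheel '[[-0.0006,0,0.03,0],[0,0,0.03,0],[0,0,0.025,0],[0,0,0.0176,0],[0,0,0,0],[0,0,0,0]]'
python3 - <<'E'
from h import *
for c in('side','wrist'):
    r=eyes.read_camera(c);im=r['image']
    cv2.imwrite(f'pics/g_{c}.png',cv2.resize(im[330:470,270:440],None,fx=4,fy=4) if c=='side' else im)
E
```

```text
t: 10.98
position: [0.4968, 0.3142, 0.0532]
tool_rot: [[0.249, 0.968, 0.002], [0.968, -0.249, 0.001], [0.002, 0.001, -1.0]]
wrist_force: [-1.0, -0.5, 0.2]
grip_width: 0.0919
```

View pics/g_side.png

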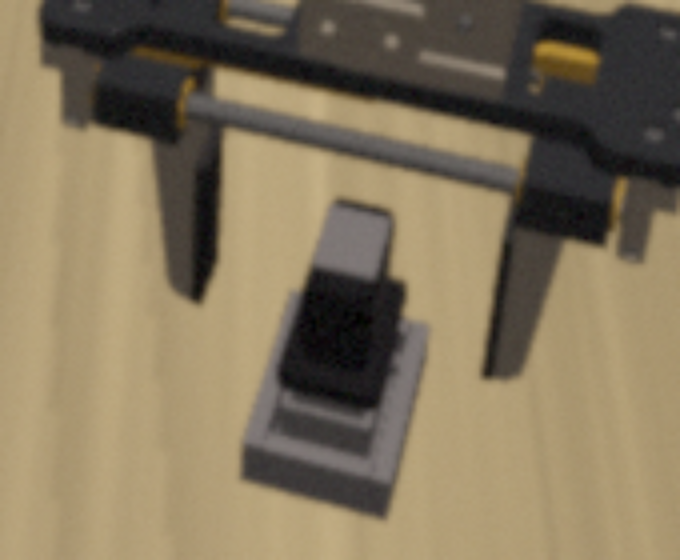

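View pics/g_wrist.png

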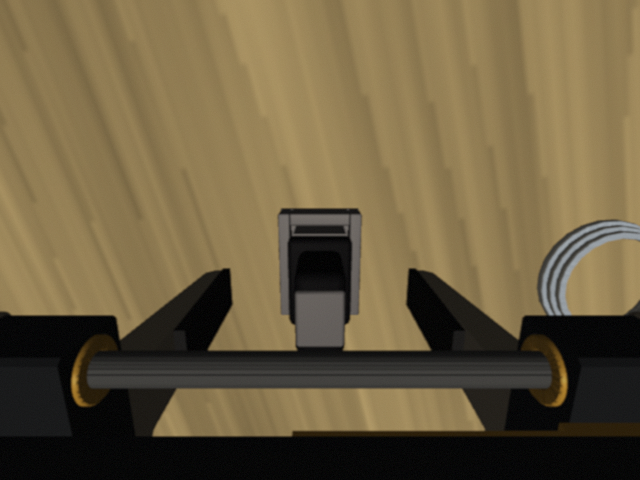

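```bash
python3 -m handwheel '[[0,0,0,0],[0,0,0,0],[0,0,0,0],[0,0,0,0],[0,0,0,0],[0,0,0,0],[0,0,0,0],[0,0,0,0]]' -1; python3 -m handwheel '[[0,0,0,0],[0,0,0,0]]'; python3 -c "
from h import *
s=get_state();print(s['position'],s['tool_rot'],s['wrist_force'],s['grip_width'])"
```

```text
t: 12.08
position: [0.4961, 0.3135, 0.0519]
tool_rot: [[0.249, 0.968, -0.0], [0.968, -0.249, -0.0], [-0.0, -0.0, -1.0]]
wrist_force: [0.2, 0.6, -0.3]
grip_width: 0.0217
t: 12.32
position: [0.4961, 0.3135, 0.0519]
tool_rot: [[0.249, 0.968, -0.0], [0.968, -0.249, -0.0], [-0.0, -0.0, -1.0]]
wrist_force: [-0.5, -0.5, -1.0]
grip_width: 0.0216
[0.49608799 0.31349112 0.05187834] [[ 2.49367854e-01  9.68408832e-01 -9.16421020e-05]
 [ 9.68408834e-01 -2.49367859e-01 -4.52469110e-05]
 [-6.66701029e-05 -7.74638960e-05 -9.99999995e-01]] [-0.49368105 -0.49246141 -0.99090893] 0.021581513234975404
```

```bash
python3 -m handwheel '[[0,0,-0.01,0],[0,0,-0.02,0],[0,0,-0.035,0],[0,0,-0.04,0],[0,0,-0.035,0],[0,0,-0.025,0],[0,0,0,0],[0,0,0,0]]'; python3 -m handwheel '[[-0.0362,0.016,0,0],[-0.0362,0.016,0,0],[-0.0362,0.016,0,0],[-0.0362,0.016,0,0],[-0.0362,0.016,0,0],[-0.0362,0.016,0,0],[-0.0362,0.016,0,0],[-0.0362,0.016,0,0],[-0.0362,0.016,0,0],[-0.0362,0.016,0,0]]';  python3 -m handwheel '[[0,0,0,-8],[0,0,0,-8],[0,0,0,-7.2],[0,0,0,0],[0,0,0,0],[0,0,0,0]]'
python3 - <<'E'
from h import *
s=get_state();print(s['position'],s['tool_rot'],s['wrist_force'],s['grip_width'])
for c in('side','wrist','top'):
    r=eyes.read_camera(c);im=r['image']
    cv2.imwrite(f'pics/m_{c}.png',cv2.resize(im[100:320,220:420],None,fx=3,fy=2.7,interpolation=cv2.INTER_CUBIC) if c=='side' else im)
E
```

```text
t: 13.32
position: [0.4957, 0.313, 0.2165]
tool_rot: [[0.249, 0.968, -0.001], [0.968, -0.249, -0.001], [-0.001, -0.0, -1.0]]
wrist_force: [-0.5, -0.9, -3.6]
grip_width: 0.022
t: 14.58
position: [0.5599, -0.0782, 0.2155]
tool_rot: [[0.249, 0.968, -0.003], [0.968, -0.249, 0.001], [-0.0, -0.003, -1.0]]
wrist_force: [0.3, 0.3, -1.7]
grip_width: 0.0218
t: 15.32
position: [0.5606, -0.0768, 0.2167]
tool_rot: [[-0.151, 0.988, -0.0], [0.988, 0.151, -0.0], [0.0, -0.0, -1.0]]
wrist_force: [-0.9, -0.5, -1.7]
grip_width: 0.0222
[ 0.5606282  -0.07684821  0.21671227] [[-1.51338658e-01  9.88481853e-01 -4.87436070e-04]
 [ 9.88481971e-01  1.51338672e-01 -9.07029156e-06]
 [ 6.48021088e-05 -4.83194452e-04 -9.99999881e-01]] [-0.92164619 -0.51762172 -1.67440247] 0.022212643325912877
```

View pics/m_side.png

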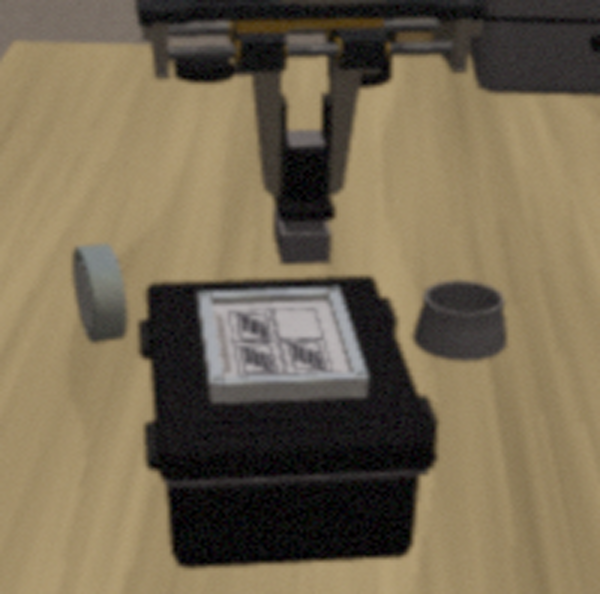

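View pics/m_wrist.png

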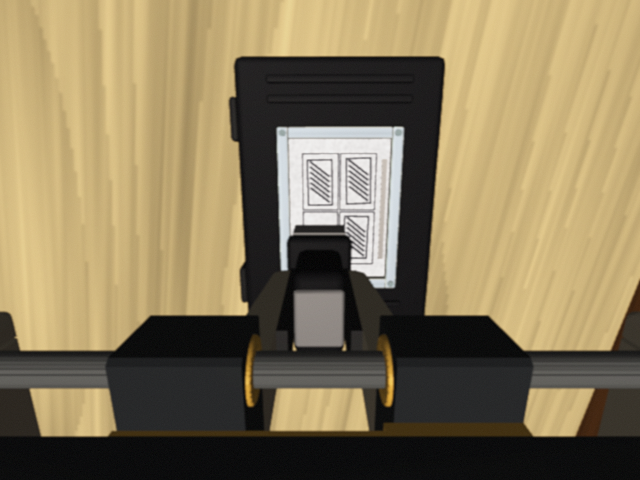

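Run:
```python
from h import *
im=cv2.imread('pics/m_wrist.png');cv2.imwrite('pics/z1.png',cv2.resize(im[215:285,270:370],None,fx=8,fy=8,interpolation=cv2.INTER_CUBIC))
T=np.linalg.inv(np.load('w4.npz')['tc']);fx,fy,cx,cy=np.load('w4.npz')['k']
for nm,p in dict(sh_top=(.025,.017,.002),sh_bot=(.025,.017,.012),sk_top=(.023,.015,.021),sk_bot=(.023,.015,.043),sk_botL=(.023,-.015,.043),shL=(.025,-.017,.002)).items():
    for d in(0,.001):
        c=T@np.array([p[0]+d,p[1],p[2],1]);u,v=fx*c[0]/c[2]+cx,fy*c[1]/c[2]+cy
        print(nm,d,round(u,1),round(v,1),'zoom',round((u-270)*8),round((v-215)*8))
```

```text
sh_top 0 353.2 238.9 zoom 666 191
sh_top 0.001 353.3 237.0 zoom 666 176
sh_bot 0 351.5 234.2 zoom 652 153
sh_bot 0.001 351.5 232.4 zoom 652 139
sk_top 0 346.4 233.7 zoom 611 150
sk_top 0.001 346.5 232.0 zoom 612 136
sk_bot 0 343.8 225.3 zoom 590 82
sk_bot 0.001 343.8 223.7 zoom 590 70
sk_botL 0 296.0 225.2 zoom 208 82
sk_botL 0.001 296.0 223.7 zoom 208 70
shL 0 286.9 238.8 zoom 135 191
shL 0.001 286.8 237.0 zoom 135 176
```

View pics/z1.png

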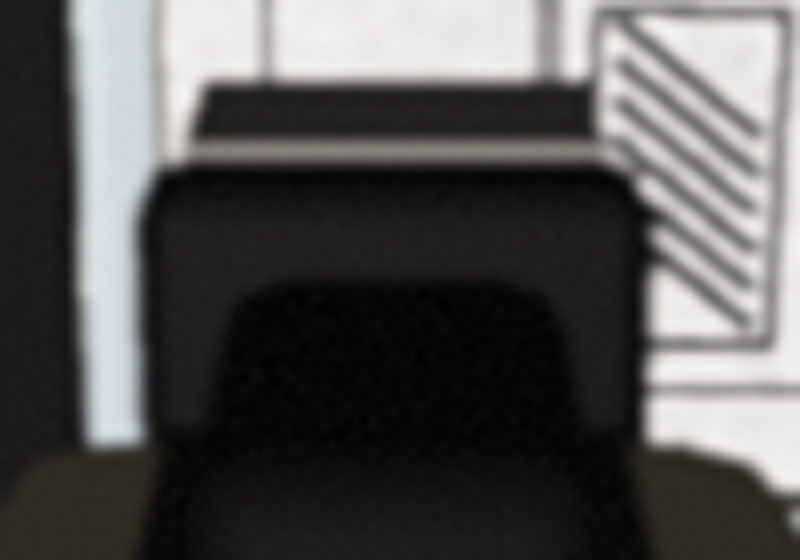

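```bash
python3 -m handwheel '[[-0.0003,0.0004,0.015,0],[0,0,0.02,0],[0,0,0.015,0],[0,0,0,0],[0,0,0,0],[0,0,0,0],[0,0,0,0]]'
cat > st.py <<'E'
from h import *
P=[];F=[];M=[]
for i in range(4):
    eyes.read_camera('top') ; s=get_state();P.append(s['position']);F.append(s['wrist_force']);M.append(s['wrist_torque'])
print(s['t'],np.mean(P,0).round(5),np.mean(F,0).round(2),np.std(F,0).round(2),np.mean(M,0).round(3),s['tool_rot'].round(4).tolist(),round(s['grip_width'],4))
E
python3 st.py
```

```text
t: 16.35
position: [0.5615, -0.0772, 0.1675]
tool_rot: [[-0.152, 0.988, 0.001], [0.988, 0.152, -0.0], [-0.0, 0.001, -1.0]]
wrist_force: [0.4, 0.2, -2.3]
grip_width: 0.0216
16.55 [ 0.56135 -0.07725  0.16726] [-0.3   0.28 -1.16] [0.28 0.45 0.83] [-0.013 -0.101  0.013] [[-0.1522, 0.9883, 0.0003], [0.9883, 0.1522, -0.0002], [-0.0003, 0.0002, -1.0]] 0.0219
```

```bash
python3 -m handwheel '[[0,0,0.004,0],[0,0,0.002,0],[0,0,0,0]]'; for i in 1 2; do python3 -m handwheel '[[0,0,0.002,0],[0,0,0,0]]' | egrep "pos|force"; done
```

```text
t: 16.92
position: [0.561, -0.0772, 0.1606]
tool_rot: [[-0.152, 0.988, -0.001], [0.988, 0.152, 0.0], [0.0, -0.001, -1.0]]
wrist_force: [0.4, 0.4, -1.2]
grip_width: 0.0221
position: [0.5611, -0.0771, 0.1588]
wrist_force: [0.0, -0.2, -1.9]
position: [0.5613, -0.0771, 0.157]
wrist_force: [0.8, -0.7, -1.4]
```

```bash
python3 -m handwheel '[[0,0,0.0015,0],[0,0,0,0]]' | egrep "pos|force"; python3 -m handwheel '[[0,0,0.0015,0],[0,0,0,0]]' | egrep "pos|force"
```

```text
position: [0.5613, -0.0771, 0.1557]
wrist_force: [-0.4, 0.4, 1.9]
position: [0.5613, -0.0771, 0.1541]
wrist_force: [-0.5, -0.3, 3.1]
```

```bash
python3 -m handwheel '[[0,0,0.001,0],[0,0,0,0]]' | egrep "pos|force"
```

```text
position: [0.5613, -0.0771, 0.153]
wrist_force: [-1.7, 0.3, 2.8]
```

```bash
python3 -m handwheel '[[0,0,0.001,0],[0,0,0,0]]' | egrep "pos|force"
```

```text
position: [0.5613, -0.0771, 0.1524]
wrist_force: [-2.7, -0.0, 7.0]
```

```bash
python3 -m handwheel '[[0,0,0.0005,0],[0,0,0,0]]' | egrep "pos|force"
```

```text
position: [0.5613, -0.0771, 0.1522]
wrist_force: [-2.6, -0.0, 9.4]
```

```bash
python3 -m handwheel '[[0,0,0.0005,0],[0,0,0,0]]' | egrep "t:|pos|force"; python3 st.py
```

```text
t: 18.92
position: [0.5613, -0.0771, 0.1519]
tool_rot: [[-0.152, 0.988, 0.0], [0.988, 0.152, -0.001], [-0.001, 0.0, -1.0]]
wrist_force: [-4.3, -0.5, 11.0]
19.125 [ 0.56134 -0.07714  0.15194] [-3.9  -0.07 11.24] [0.96 0.42 0.51] [-0.058  0.899  0.015] [[-0.1523, 0.9883, 0.0002], [0.9883, 0.1523, -0.0007], [-0.0008, 0.0001, -1.0]] 0.0218
```

```bash
python3 -m handwheel '[[0,-0.0003,0.0005,0],[0,0,0,0]]' | egrep "t:|pos|force"; python3 st.py
```

```text
t: 19.38
position: [0.5613, -0.0772, 0.1517]
tool_rot: [[-0.152, 0.988, 0.001], [0.988, 0.152, -0.001], [-0.001, 0.001, -1.0]]
wrist_force: [-3.0, -0.5, 13.1]
19.575 [ 0.56132 -0.07715  0.15173] [-3.4  -0.1  11.87] [0.26 0.24 0.46] [-0.057  0.914 -0.001] [[-0.1523, 0.9883, 0.0008], [0.9883, 0.1523, -0.0008], [-0.0009, 0.0007, -1.0]] 0.022
```

```bash
python3 -m handwheel '[[0,-0.0002,0.0004,0],[0,0,0,0],[0,0,0,0],[0,0,0,0],[0,0,0,0],[0,0,0,0],[0,0,0,0],[0,0,0,0],[0,0,0,0]]' | egrep "t:|pos|force"; python3 st.py
```

```text
t: 20.7
position: [0.5613, -0.0771, 0.1515]
tool_rot: [[-0.152, 0.988, 0.001], [0.988, 0.152, -0.001], [-0.001, 0.001, -1.0]]
wrist_force: [-4.2, -0.4, 13.3]
20.9 [ 0.5613  -0.07713  0.15156] [-3.94  0.05 13.43] [0.22 0.42 0.71] [-0.043  0.942 -0.014] [[-0.1523, 0.9883, 0.0013], [0.9883, 0.1523, -0.0009], [-0.001, 0.0011, -1.0]] 0.0215
```

```bash
python3 -m handwheel '[[0,0,-0.003,0],[0,0,-0.006,0],[0,0,-0.012,0],[0,0,-0.02,0],[0,0,-0.025,0],[0,0,0,0],[0,0,0,0],[0,0,0,0]]'; python3 st.py; python3 look.py w5
```

```text
t: 21.9
position: [0.56, -0.0773, 0.2151]
tool_rot: [[-0.152, 0.988, -0.002], [0.988, 0.152, 0.0], [0.001, -0.002, -1.0]]
wrist_force: [-0.6, 0.0, -1.4]
grip_width: 0.0221
22.1 [ 0.5603  -0.07723  0.21534] [ 0.12  0.05 -1.87] [0.44 0.56 0.32] [-0.017 -0.068 -0.006] [[-0.1525, 0.9883, -0.0009], [0.9883, 0.1525, 0.0003], [0.0004, -0.0008, -1.0]] 0.0219
22.1 [ 0.56047256 -0.07716311  0.21554972] [-1.52505223e-01  9.88302572e-01  4.28591328e-04]
```

View pics/w5.png

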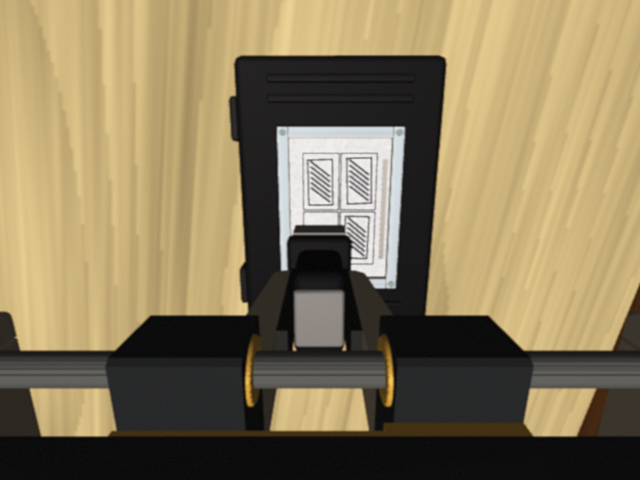

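```bash
python3 -m handwheel '[[0.0396,-0.0004,0,0],[0.0396,-0.0004,0,0],[0.0396,-0.0004,0,0],[0.0396,-0.0004,0,0],[0.0396,-0.0004,0,0],[0.0396,-0.0004,0,0],[0.0396,-0.0004,0,0],[0.0396,-0.0004,0,0],[0.0396,-0.0004,0,0],[0.0396,-0.0004,0,0]]' >/dev/null;  python3 -m handwheel '[[0,0,0,8],[0,0,0,8],[0,0,0,7.2],[0,0,0,0],[0,0,0,0],[0,0,0,0]]'; python3 st.py; python3 look.py w6
python3 - <<'E'
from h import *
r=eyes.read_camera('top');im=r['image']
cv2.imwrite('pics/t6.png',cv2.resize(im[200:310,280:420],None,fx=5.5,fy=5.5,interpolation=cv2.INTER_CUBIC))
E
```

```text
t: 24.15
position: [0.4964, 0.3135, 0.2159]
tool_rot: [[0.248, 0.969, -0.0], [0.969, -0.248, 0.0], [-0.0, -0.0, -1.0]]
wrist_force: [-0.6, 0.2, -2.1]
grip_width: 0.022
24.35 [0.49646 0.31345 0.21598] [ 0.02 -0.12 -1.57] [0.37 0.39 0.35] [-0.061 -0.038 -0.012] [[0.2491, 0.9685, -0.0002], [0.9685, -0.2491, -0.0], [-0.0001, -0.0002, -1.0]] 0.0217
24.35 [0.49646507 0.3134361  0.21598383] [ 2.49085939e-01  9.68481384e-01 -5.79110966e-05]
```

View pics/t6.png

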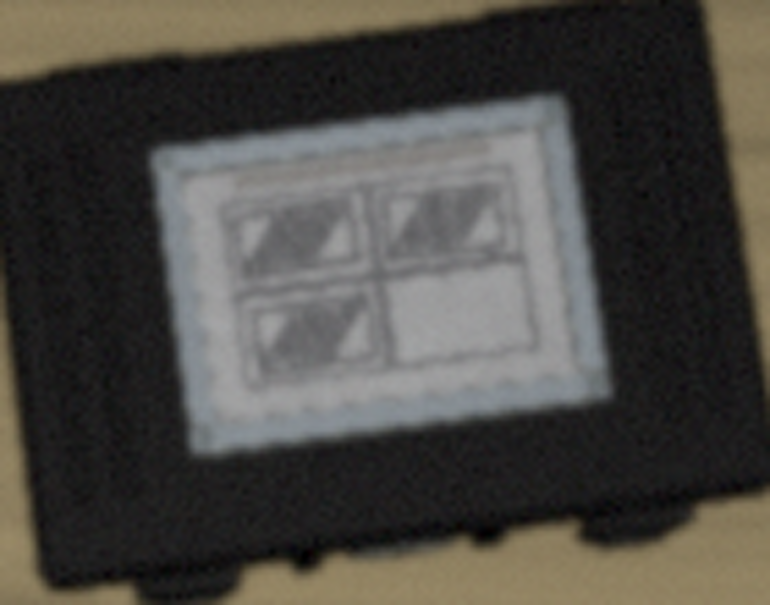

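View pics/w6.png

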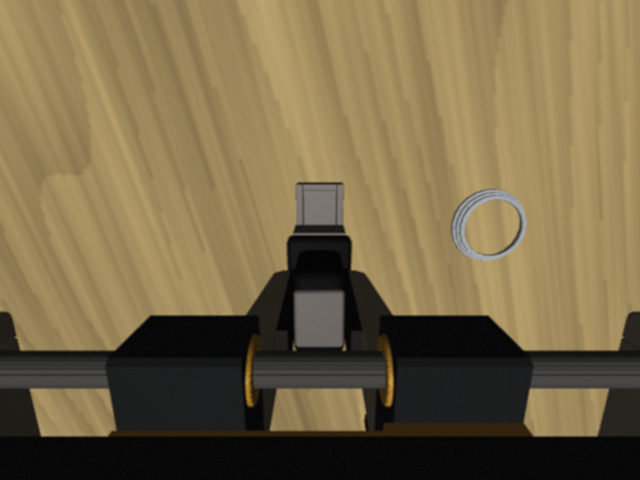

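```bash
python3 -m handwheel '[[0,-0.0003,0.02,0],[0,0,0.035,0],[0,0,0.035,0],[0,0,0.03,0],[0,0,0.015,0],[0,0,0,0],[0,0,0,0]]'; python3 look.py w7; python3 -m handwheel '[[0,0,0.008,0],[0,0,0.008,0],[0,0,0.006,0],[0,0,0,0],[0,0,0,0]]';python3 st.py
```

```text
t: 25.32
position: [0.4966, 0.3142, 0.082]
tool_rot: [[0.249, 0.968, 0.001], [0.968, -0.249, 0.001], [0.001, 0.001, -1.0]]
wrist_force: [-0.2, -0.4, -1.2]
grip_width: 0.0217
25.325 [0.49664606 0.31423315 0.08195231] [0.24919482 0.96845253 0.00128144]
t: 26.0
position: [0.4961, 0.3138, 0.0591]
tool_rot: [[0.249, 0.968, -0.0], [0.968, -0.249, 0.0], [0.0, -0.0, -1.0]]
wrist_force: [1.1, 0.4, -1.8]
grip_width: 0.0218
26.2 [0.49628 0.31375 0.05925] [ 0.31  0.14 -1.38] [0.34 0.55 0.44] [-0.054 -0.08   0.032] [[0.2493, 0.9684, 0.0003], [0.9684, -0.2493, 0.0002], [0.0003, 0.0003, -1.0]] 0.0219
```

View pics/w7.png

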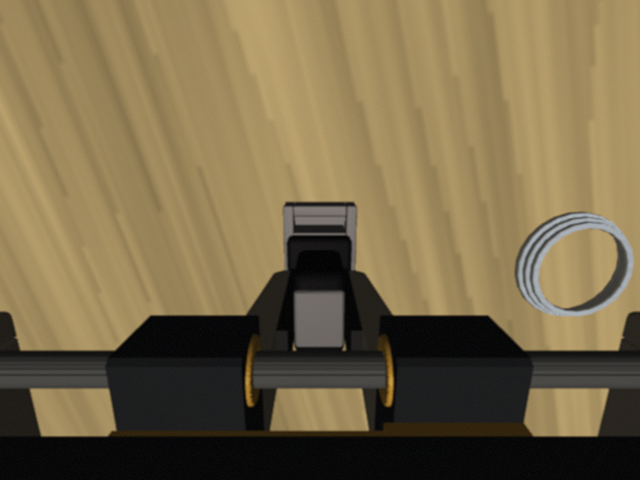

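```bash
python3 -m handwheel '[[0,0,0.004,0],[0,0,0.0025,0],[0,0,0,0],[0,0,0,0]]';python3 st.py
```

```text
t: 26.7
position: [0.4961, 0.3137, 0.0525]
tool_rot: [[0.249, 0.968, -0.0], [0.968, -0.249, 0.0], [0.0, -0.0, -1.0]]
wrist_force: [-0.5, -1.1, -1.4]
grip_width: 0.0219
26.9 [0.49618 0.31364 0.0526 ] [-0.24 -0.25 -2.05] [0.69 0.41 0.2 ] [-0.073 -0.093  0.014] [[0.2494, 0.9684, 0.0001], [0.9684, -0.2494, 0.0], [0.0001, 0.0001, -1.0]] 0.0214
```

```bash
python3 -m handwheel '[[0,0,0.0008,0],[0,0,0,0],[0,0,0,0]]';python3 st.py
```

```text
t: 27.28
position: [0.4962, 0.3136, 0.0519]
tool_rot: [[0.249, 0.968, 0.0], [0.968, -0.249, 0.0], [0.0, 0.0, -1.0]]
wrist_force: [-0.8, -0.7, -0.5]
grip_width: 0.0218
27.475 [0.49624 0.31366 0.05188] [-0.35  0.15  0.29] [0.36 0.16 0.32] [-0.098 -0.03  -0.004] [[0.2493, 0.9684, 0.0002], [0.9684, -0.2493, 0.0], [0.0001, 0.0002, -1.0]] 0.022
```

```bash
python3 -m handwheel '[[0,0,0,0],[0,0,0,0],[0,0,0,0],[0,0,0,0],[0,0,0,0],[0,0,0,0],[0,0,0,0],[0,0,0,0]]' 1; python3 -m handwheel '[[0,0,-0.01,0],[0,0,-0.03,0],[0,0,-0.04,0],[0,0,-0.04,0],[0,0,-0.042,0],[0,0,0,0],[0,0,0,0]]'; python3 -m handwheel '[[-0.037,0.0,0,0],[-0.037,0.0,0,0],[0,0,0,0],[0,0,0,0]]' ; python3 look.py w8; python3 rect.py 0.088 0.497 0.31 -15.8 0.05 r3b w8;  python3 rect.py 0.020 0.497 0.31 -15.8 0.05 r4b w8
python3 -c "
import cv2,numpy as np
from h import *
cv2.imwrite('pics/r34b.png',np.hstack([cv2.imread('pics/r3b.png'),cv2.imread('pics/r4b.png')]))
im=eyes.read_camera('side')['image'];cv2.imwrite('pics/s8.png',im)"
```

```text
t: 28.48
position: [0.4962, 0.3136, 0.0517]
tool_rot: [[0.249, 0.968, -0.0], [0.968, -0.249, -0.0], [-0.0, -0.0, -1.0]]
wrist_force: [-0.7, -0.1, -0.2]
grip_width: 0.0919
t: 29.35
position: [0.4959, 0.3131, 0.2135]
tool_rot: [[0.249, 0.968, -0.0], [0.968, -0.249, -0.001], [-0.001, 0.0, -1.0]]
wrist_force: [0.4, -0.9, -1.0]
grip_width: 0.0915
t: 29.85
position: [0.4775, 0.2423, 0.2132]
tool_rot: [[0.249, 0.968, -0.001], [0.968, -0.249, 0.0], [0.0, -0.001, -1.0]]
wrist_force: [-0.3, 0.4, -0.0]
grip_width: 0.0921
29.85 [0.47749514 0.24229495 0.21318318] [2.49193977e-01 9.68453593e-01 1.49042210e-05]
```

View pics/r34b.png

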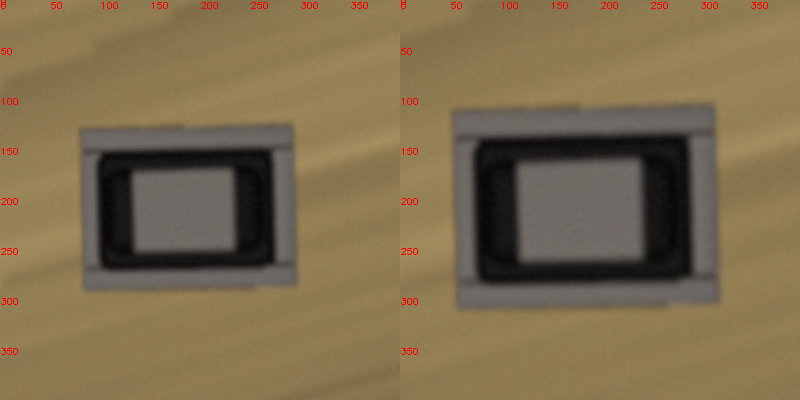

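View pics/s8.png

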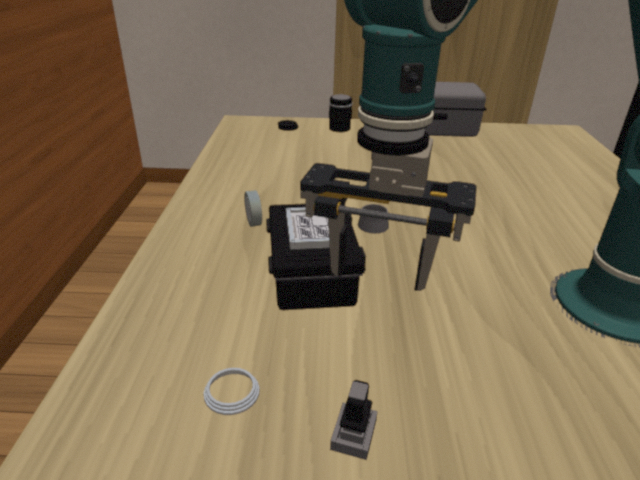

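```bash
python3 -m handwheel '[[-0.036,0.016,0,0],[-0.036,0.016,0,0],[-0.036,0.016,0,0],[-0.036,0.016,0,0],[-0.036,0.016,0,0],[-0.036,0.016,0,0],[-0.036,0.016,0,0],[-0.036,0.016,0,0],[-0.036,0.016,0,0],[-0.036,0.016,0,0]]'; python3 -m handwheel '[[0,0,0,0],[0,0,0,0]]' >/dev/null; python3 look.py w9; python3 rect.py 0.113 0.561 -0.0771 8.8 0.035 r9 w9
```

```text
t: 31.2
position: [0.5437, -0.1468, 0.2136]
tool_rot: [[0.248, 0.969, 0.0], [0.969, -0.248, 0.001], [0.001, 0.0, -1.0]]
wrist_force: [0.4, -0.3, 0.4]
grip_width: 0.0921
31.45 [ 0.5431967  -0.14483114  0.2135103 ] [0.24744738 0.96890056 0.00122255]
```

View pics/r9.png

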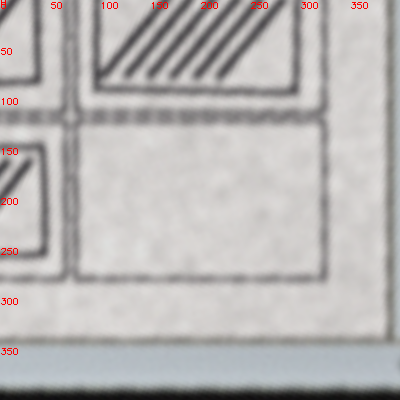

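```bash
python3 -c "
from bench import finish_job
print(finish_job())"
```

```text
the job is handed in; nothing more can be done
None
```

I pressed the stamp into the empty box, stood it back in its stand and handed the job in at about 31.5 s. One check disagreed: no print shows in the box in any picture taken afterwards.

- **Press:** The force rose steeply, at about 7 N per mm, once the die met the paper. It settled at about 15 N in all, averaged over several readings. I held it for about 1.3 s and the tool drifted less than 0.1 mm. About 4 N of steady sideways force was present, which two small shifts hardly reduced. I then lifted it straight up.
- **Position:** The tool was within about 0.3 mm of the box centre, and aligned to within about 0.2°, by wrist-camera views that agreed with each other. A view afterwards confirmed the box centre. The top camera agreed to about 3 mm, and the side camera's mark estimate was about 10 mm off in y, so I set it aside.
- **Missing print:** The box still looks empty in the top and wrist pictures, so I could not confirm the print by eye. The forces and travel match full die contact, so I took it that the picture does not draw the print. I did not press again because that could have made a double print.
- **Stand and bystanders:** The stamp is upright in the stand, where it started to within about a millimetre, and has been released. In the last side picture the rings, the hood (partly hidden by the arm) and the tin appear where they were. The gripper was open and touching nothing when I handed in.

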